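Close the sticky sliding lid of a toy case and swing its catch behind it

ROBOT

A 6-joint arm with a two-finger parallel gripper is mounted at the origin on the work surface. World frame = base frame: x ahead of the robot, y to its left, z up, the work surface at z = 0. Lengths are in m, angles in degrees, forces in N, time in s.
With the tool pointing down it reaches from about 0.375 to 0.9 m from the base axis. Payload 3.1 kg.
Tool frame: the origin (TCP) lies at the very end of the fingers, on their centre line; the grasp point (between the pads) lies 19 mm behind it; z points along the fingers, y is the line along which they close (so a half turn about z gives the same grasp; the last joint's range is limited). The gripper opens to 87 mm and grips with 3 to 60 N. Pads are 19 mm wide; open, the fingers measure 117 mm over their backs; the gripper's body (75 mm by 190 mm) begins 51 mm behind the grasp point.
Start: joints at [-87.519, 30.224, 82.088, -0, 67.689, -10.227], TCP at [0.138, -0.61, 0.223] pointing down, gripper open.
Joint ranges: [-176.69, 176.69], [-43.24, 126.21], [12.49, 139.97], [-82, 262], [0, 151.66], [-163.58, 163.58]. Speed limits (degrees/s): [159.86, 159.86, 180, 180, 180, 180].

INTERFACE

Orientations are given as a 3x3 rotation matrix whose columns are the frame's x, y, z axes.
In Python, from rig import bot, imaging gives the robot as it stands.
- The arm moves only by the tool drive_tool, never from a script. Its argument "deltas" is text: rows parted by semicolons, each of 5 numbers parted by spaces: the finger opening in mm, from 0 to 87, then the shift along the world's x, y, z in mm, then the turn about the world's z in rad. In form: jaw dx dy dz twist; .... A call has 1 to 12 rows; each row is the pose to reach, as a shift and turn from the pose commanded when the call began; what a row does not reach only later rows make up. A row lasts 1/10 s, in which the tool goes at most 50 mm and 8.59 degrees, less where a joint would pass 70% of its speed; a pose out of reach is approached as far as the arm can. A call with a gripper value outside its range is refused whole. The fingers move at their own pace and stop on an object; the grip force is fixed at half the most. Time passes only in rows, so rows that repeat a pose let the fingers close. It gives the time, the measured TCP pose, the force, the opening and the grip force at its end, in the units of the state.
- bot.read_state(): the state, without advancing time (a new reading comes with each control period).
- imaging.capture(name): name is "side" or "top"; returns the picture (420x560x3 uint8, red, green, blue); there is no depth.
- imaging.camera_model(name): a dict with "fx", "fy", "cx", "cy" (pixels), "T" (4x4, takes a point from camera to world coordinates). Camera axes: x right, y down, z forward; pixel columns grow to the right and rows downward; lengths in m; the calibration is good to about 2 mm. A picture is of the moment at which its call begins. camera_model takes no time and is no camera call.
- bot.hand_in(): hands the job in; it is judged then, once.
The state is a dict: "time_s": time; "joint_positions": joint angles; "qvel": joint speeds; "tau": joint torques, N m; "position": TCP position; "tcp_rot": TCP orientation; "force": force on the tool from outside, world axes, zero at the start; "moment": the same for the moment, N m; "opening": opening from 0.0 (shut) to 1.0 (fully open); "grasp_force": force on a finger pad.
Only numpy, scipy, OpenCV 4.12 (cv2) and the standard library are available. Lean on these libraries where they do the work, as an engineer would, in place of code of your own. Each camera call takes 0.05 s, during which the arm holds its last target. There are 200 camera calls.

TASK

Slide the lid of the toy case away from the robot until both ends are fully home against the far stops, then swing the catch fully across behind the lid's right ear. The track is sticky and the lid binds as soon as one end runs ahead, so work it along with gentle pushes on the two red ears in turn, and do not force it when it jams (never push or press on the lid with more than 25 N). Leave the toys standing around and on the case where they are.

Things in the scene. Friction and masses are not known exactly. Their poses are not given: they have to be found in the camera images.
- case: White and green toy case fixed on the counter, 270 (x) x 412 (y) mm, 72 high at its green side cheeks. Origin on the counter, x = the lid's closing direction (away from the robot), y left, z up. The lid slides on tacky ledges 60 mm up, between two guide strips (2.4 mm play each end). A fixed clear deck (y +-120, x -155 to -10, top z = 77) covers its rear middle: only its ends can be pushed.
- lid: Yellow-edged glass lid 120 (x) x 360 (y) x 8 mm, about 1 kg; origin under its centre, x = closing direction. Starts 35 to 80 mm short of home, askew. 4 to 8 N on one (slick) ear turns it about its other end until it wedges and the force climbs steeply; pushing the other ear (up to 15 N) frees it. The strips sit askew: one ear may lead by only 2 mm, the other by 25, which is not known beforehand.
- ear_left (a point): Middle of the rear (robot-side) face of the lid's left red ear, 88 mm above the counter, 155 mm left of the lid's middle. An ear is an upright plate on the lid, 10 mm thick (x), 35 wide (y), 40 tall; its top is 108 mm and the lid's upper face 68 mm above the counter. Axes as the lid.
- ear_right (a point): The same point on the right ear (155 mm right of the lid's middle).
- home_left (a point): Fixed point on the case: where ear_left lies when the lid is fully home and square (case x = 35, y = 155, z = 88 mm). There the lid meets a rubber stop, felt as a steady steep rise of force (gives about 2 mm at 20 N).
- home_right (a point): The same for ear_right (case x = 35, y = -155, z = 88 mm).
- catch (a joint): Angle of the steel catch outside the right cheek: near 0 parked, pointing to case -x; 1.57 (hard stop) = fully across, pointing to case +y right behind the right ear. Vertical pivot at case x = 26, y = -215 mm, light friction (about 1 N at the post), stays where left. Bar 12 mm wide, 62 long from the pivot, 78 to 88 mm above the counter. An ear over 3 mm short of home is in its way.
- catch_post (a point): Centre of the black upright post on the catch by which it is pushed round: 12 mm in diameter, 50 mm from the pivot, 86 to 120 mm above the counter; this point is at 103 mm.
- tub: Blue and orange toy tub, 52 mm diameter, 42 mm tall, standing on the clear deck between the ears (top 119 mm above the counter); leave it standing. Origin under its centre.
- robot_toy: Green and orange toy robot, 40 mm wide, 80 mm tall, on the counter left of the case; leave it. Origin under its centre.
- toy_box: Red toy box 60 x 90 x 45 mm on the counter beyond the case; leave it. Origin under its centre.

How it is judged:
By the outcome, as a careful person would: the job done as asked, in the order asked, and still so for the second after the job is handed in, with the robot touching nothing.
It also fails if it takes over 72 s, if anything falls off the work surface, if the arm or the gripper's body presses on something with over 40 N, if the wrist force passes 120 N, or if a joint passes its speed limit or range.

## Working session

There is one attempt and no reset: what is moved stays moved. The work goes in short steps, Python scripts to look and compute and a tool call to move; the robot and the scene stay as the last step left them, time stands still between calls to the robot, and variables do not carry over. Pictures are saved under pics/ and viewed, at most 10 in all, crops included, and the job is handed in when it is done.

Besides the shell and the picture viewer there is one more tool, called in YAML: its name, and indented under it one key for each argument. drive_tool: Moves the arm, as the interface text tells. Its arguments: {"type":"object","properties":{"deltas":{"type":"string"}},"required":["deltas"]}

```bash
mkdir -p pics; ls; python3 - <<'E'
from rig import bot, imaging
import cv2,numpy as np
for n in("top","side"):
    im=imaging.capture(n); cv2.imwrite(f"pics/{n}0.png",im[:,:,::-1]); m=imaging.camera_model(n); print(n,{k:np.round(v,3).tolist() for k,v in m.items()})
s=bot.read_state(); print(s["time_s"],s["position"],s["tcp_rot"],s["force"])
E
```

```text
pics
top {'fx': 416.463, 'fy': 416.463, 'cx': 280.845, 'cy': 212.49, 'T': [[-0.016, -0.995, 0.099, 0.545], [-1.0, 0.016, 0.007, 0.048], [-0.009, -0.099, -0.995, 0.876], [0.0, 0.0, 0.0, 1.0]]}
side {'fx': 512.959, 'fy': 512.959, 'cx': 283.366, 'cy': 207.019, 'T': [[0.985, -0.106, 0.137, 0.463], [-0.172, -0.69, 0.703, -0.737], [0.02, -0.716, -0.698, 0.887], [0.0, 0.0, 0.0, 1.0]]}
0.1 [ 0.13748551 -0.60901529  0.22166002] [[ 9.75501063e-01  2.19994694e-01 -1.04512326e-04]
 [ 2.19994469e-01 -9.75499130e-01  1.96984791e-03]
 [ 3.31404405e-04 -1.94458086e-03 -9.99998054e-01]] [ 0.57903577 -0.34457175  0.74115867]
```

View pics/top0.png

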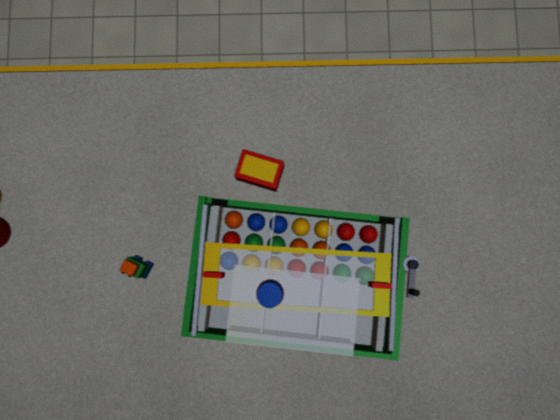

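View pics/side0.png

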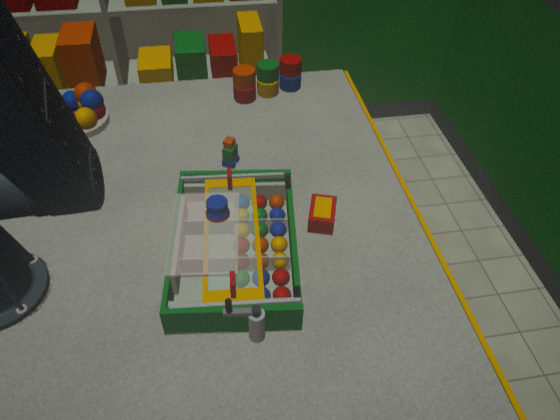

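The top view shows the case with corners near (200,197), (408,219), (398,360) and (183,335). The ears are at (213,274) and (379,285), the catch pivot at (411,265) and its post at (413,292). The tub is at (270,293). Next I'll measure all of these.

```bash
cat > h.py <<'E'
from rig import bot, imaging
import cv2,numpy as np
def cast(n,uv,z):
    m=imaging.camera_model(n);T=np.array(m["T"]);uv=np.atleast_2d(uv).astype(float)
    d=np.c_[(uv[:,0]-m["cx"])/m["fx"],(uv[:,1]-m["cy"])/m["fy"],np.ones(len(uv))]@T[:3,:3].T
    return (T[:3,3]+d*((z-T[2,3])/d[:,2])[:,None])[:,:2]
def hsv(im): return cv2.cvtColor(im,cv2.COLOR_RGB2HSV)
def red(h): return ((h[...,0]<8)|(h[...,0]>172))&(h[...,1]>150)&(h[...,2]>80)
def blobs(m,lo,hi=1e9):
    n,l,st,c=cv2.connectedComponentsWithStats(m.astype(np.uint8),connectivity=8)
    return [(c[i].round(1).tolist(),st[i].tolist(),l==i) for i in range(1,n) if lo<=st[i,4]<=hi]
E
python3 - <<'E'
from h import *
im=cv2.imread("pics/top0.png")[:,:,::-1].copy();h=hsv(im)
g=(h[...,0]>45)&(h[...,0]<85)&(h[...,1]>120)&(h[...,2]>60)
g[:, :170]=0
b=blobs(g,30)
for c,s,_ in b: print("green",c,s)
M=g&0
for c,s,m in b:
    if s[4]>300: M=M|m
ys,xs=np.nonzero(M); P=cast("top",np.c_[xs,ys],.072).astype(np.float32)
r=cv2.minAreaRect(P); print(r, cv2.boxPoints(r).round(4).tolist())
for c,s,m in blobs(red(h),15):
    if 190<c[1]<330: print("red",c,s,cast("top",c,.108).round(4))
for c,s,m in blobs((h[...,0]>100)&(h[...,0]<125)&(h[...,1]>150),200): print("blue",c,s,cast("top",c,.119).round(4))
y=(h[...,0]>18)&(h[...,0]<32)&(h[...,1]>150); y[:240]=0;y[330:]=0
ys,xs=np.nonzero(y); r=cv2.minAreaRect(cast("top",np.c_[xs,ys],.068).astype(np.float32)); print("lid",r)
print("post/pivot",cast("top",[[413,292]],.12),cast("top",[[411,265]],.088))
k=lambda im,x0,x1,y0,y1:cv2.resize(im[y0:y1,x0:x1],None,fx=5,fy=5,interpolation=2)
s=cv2.imread("pics/side0.png")
cv2.imwrite("pics/c1.png",np.hstack([k(im[:,:,::-1],350,430,210,320),k(s,200,275,250,360)]))
E
```

```text
green [192.9, 268.2] [182, 196, 30, 141, 929]
green [303.5, 210.2] [228, 200, 153, 22, 868]
green [395.0, 298.4] [354, 218, 55, 142, 1079]
green [254.2, 240.6] [247, 236, 15, 9, 97]
green [277.7, 242.3] [273, 239, 12, 7, 69]
green [209.8, 336.0] [193, 332, 33, 8, 146]
((0.5028082132339478, 0.026516154408454895), (0.4098586142063141, 0.26770228147506714), 82.92713928222656) [[0.34470000863075256, -0.16040000319480896], [0.6104000210762024, -0.19329999387264252], [0.6608999967575073, 0.2134000062942505], [0.3952000141143799, 0.24639999866485596]]
red [346.8, 231.7] [340, 224, 14, 16, 172] [[ 0.5837 -0.0673]]
red [369.5, 234.2] [363, 227, 14, 16, 170] [[ 0.5785 -0.1089]]
red [231.3, 238.0] [224, 233, 16, 10, 127] [[0.5755 0.1456]]
red [212.0, 274.3] [203, 272, 19, 6, 95] [[0.5098 0.1812]]
red [380.8, 284.9] [372, 282, 19, 7, 93] [[ 0.4861 -0.126 ]]
blue [255.7, 221.7] [248, 214, 16, 17, 216] [[0.604  0.0996]]
blue [269.5, 293.6] [257, 281, 26, 26, 522] [[0.4745 0.0761]]
lid ((0.502590537071228, 0.09835150837898254), (0.5047143697738647, 0.12169545143842697), 85.66082763671875)
post/pivot [[ 0.47361456 -0.1801107 ]] [[ 0.52046563 -0.18837928]]
```

View pics/c1.png

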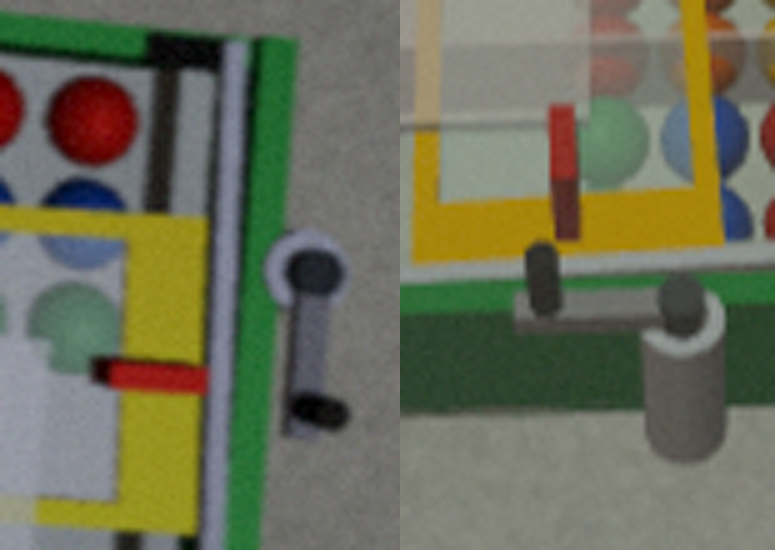

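The crop shows the catch parked, with the post behind and slightly right of the right ear. The case yaw is about -7°, and the origin about (0.523, 0.024). The left ear is about 72 mm short of home and the right about 58 mm. I'll move to behind the left ear first.

drive_tool:
  deltas: "0 60 80 -20 -0.15; 0 120 160 -20 -0.3; 0 180 240 -20 -0.344; 0 200 250 -20 -0.344; 0 200 250 -20 -0.344; 0 200 250 -20 -0.344; 0 200 250 -20 -0.344; 0 200 250 -20 -0.344"

```text
time_s: 0.9
position: [0.3387, -0.3563, 0.2021]
tcp_rot: [[0.993, -0.117, -0.001], [-0.117, -0.993, 0.002], [-0.001, -0.002, -1.0]]
force: [-0.6, -0.4, -0.1]
opening: 0.359
grasp_force: 0.0
```

drive_tool:
  deltas: "0 146 544 0 0; 0 146 544 0 0; 0 146 544 0 0; 0 146 544 0 0; 0 146 544 0 0; 0 146 544 0 0; 0 146 544 0 0; 0 146 544 0 0; 0 146 544 0 0; 0 146 544 0 0; 0 146 544 0 0; 0 146 544 0 0"

```text
time_s: 2.1
position: [0.4856, 0.1876, 0.2026]
tcp_rot: [[0.993, -0.118, 0.003], [-0.118, -0.993, 0.001], [0.003, -0.002, -1.0]]
force: [0.2, -0.7, 0.1]
opening: 0.008
grasp_force: 0.0
```

drive_tool:
  deltas: "0 -4 -3 -45 0; 0 -4 -3 -90 0; 0 -4 -3 -115 0; 0 -4 -3 -122 0; 0 -4 -3 -122 0"

```text
time_s: 2.6
position: [0.4795, 0.1802, 0.0797]
tcp_rot: [[0.992, -0.123, -0.002], [-0.123, -0.992, -0.001], [-0.002, 0.001, -1.0]]
force: [-0.5, -0.2, -0.1]
opening: 0.008
grasp_force: 0.0
```

```bash
python3 - <<'E'
from h import *
t=imaging.capture("top")[:,:,::-1];s=imaging.capture("side")[:,:,::-1]
st=bot.read_state();print(st["position"],st["force"])
cv2.imwrite("pics/c2.png",np.hstack([cv2.resize(t[235:315,165:245],(400,400),interpolation=2),cv2.resize(s[120:220,180:280],(400,400),interpolation=2)]))
E
```

```text
[0.48084331 0.18081596 0.08153646] [ 0.22007528 -0.29842049  0.02041086]
```

View pics/c2.png

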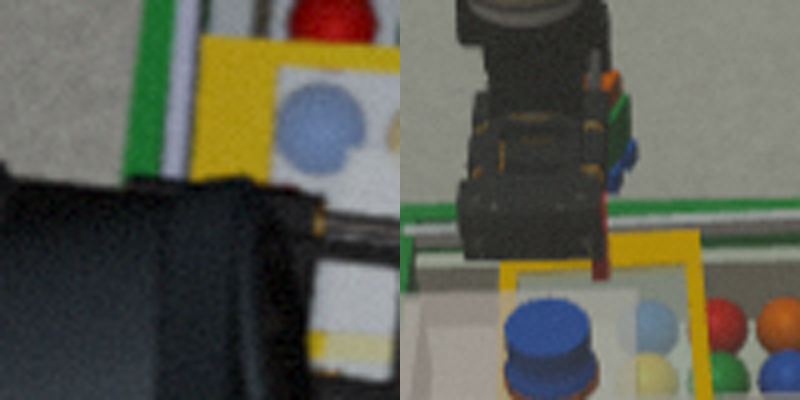

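The view is as intended: the closed fingers are behind the left ear, with the ear visible at (600,235) in the side crop. I'll start pushing.

drive_tool:
  deltas: "0 2 0 0 0; 0 4 0 0 0; 0 6 -1 0 0; 0 8 -1 0 0; 0 10 -1 0 0"

```text
time_s: 3.2
position: [0.4899, 0.1804, 0.0809]
tcp_rot: [[0.993, -0.122, 0.001], [-0.122, -0.993, 0.0], [0.001, -0.0, -1.0]]
force: [-0.2, -0.2, -0.5]
opening: 0.009
grasp_force: 0.0
```

drive_tool:
  deltas: "0 2 0 0 0; 0 4 0 0 0; 0 6 -1 0 0; 0 8 -1 0 0"

```text
time_s: 3.6
position: [0.4932, 0.1793, 0.0798]
tcp_rot: [[0.993, -0.122, -0.009], [-0.122, -0.993, -0.001], [-0.009, 0.002, -1.0]]
force: [-7.4, 0.7, 3.2]
opening: 0.007
grasp_force: 3.6
```

drive_tool:
  deltas: "0 1.5 0 0 0; 0 3 0 0 0; 0 4.5 -0.5 0 0; 0 6 -1 0 0"

```text
time_s: 4.0
position: [0.4995, 0.1785, 0.0797]
tcp_rot: [[0.993, -0.122, -0.008], [-0.122, -0.993, -0.0], [-0.008, 0.001, -1.0]]
force: [-4.9, 1.9, 0.7]
opening: 0.008
grasp_force: 2.6
```

drive_tool:
  deltas: "0 1.5 0 0 0; 0 3 0 0 0; 0 4.5 -0.5 0 0; 0 6 -1 0 0"

```text
time_s: 4.4
position: [0.5057, 0.1775, 0.0797]
tcp_rot: [[0.993, -0.122, -0.008], [-0.122, -0.993, -0.0], [-0.008, 0.001, -1.0]]
force: [-4.7, 2.0, 0.2]
opening: 0.001
grasp_force: 2.7
```

drive_tool:
  deltas: "0 1.5 0 0 0; 0 3 0 0 0; 0 4.5 -0.5 0 0; 0 6 -1 0 0"

```text
time_s: 4.8
position: [0.5105, 0.1768, 0.0794]
tcp_rot: [[0.992, -0.123, -0.011], [-0.123, -0.992, 0.0], [-0.011, 0.001, -1.0]]
force: [-9.7, 4.0, 2.1]
opening: 0.007
grasp_force: 4.5
```

drive_tool:
  deltas: "0 1.5 0 0 0; 0 3 0 0 0; 0 4 -0.5 0 0"

```text
time_s: 5.1
position: [0.5108, 0.1764, 0.079]
tcp_rot: [[0.992, -0.123, -0.018], [-0.123, -0.992, 0.0], [-0.018, 0.002, -1.0]]
force: [-12.7, 4.8, 3.6]
opening: 0.004
grasp_force: 6.7
```

Left wedges when it leads by about 2 mm, so the right ear is the one that may lead. I'll cross to the right ear.

drive_tool:
  deltas: "0 -18 2 0 0; 0 -20 2 45 0; 0 -30 -25 70 0; 0 -38 -70 75 0; 0 -44 -120 75 0; 0 -50 -170 75 0; 0 -55 -220 75 0; 0 -59 -265 75 0; 0 -61 -300 65 0; 0 -61 -300 20 0; 0 -61 -300 0 0; 0 -61 -300 0 0"

```text
time_s: 6.3
position: [0.4569, -0.1241, 0.0783]
tcp_rot: [[0.992, -0.123, -0.005], [-0.123, -0.992, 0.002], [-0.005, -0.002, -1.0]]
force: [-0.3, 0.8, -0.1]
opening: 0.005
grasp_force: 0.0
```

drive_tool:
  deltas: "0 5 0 0 0; 0 10 -1 0 0; 0 13 -1 0 0; 0 15 -1 0 0; 0 17 -2 0 0"

```text
time_s: 6.8
position: [0.4726, -0.1244, 0.0811]
tcp_rot: [[0.993, -0.12, -0.006], [-0.12, -0.993, 0.003], [-0.007, -0.002, -1.0]]
force: [-6.6, 2.1, 2.0]
opening: 0.005
grasp_force: 3.4
```

drive_tool:
  deltas: "0 2 0 0 0; 0 4 0 0 0; 0 6 -1 0 0; 0 8 -1 0 0; 0 10 -1 0 0"

```text
time_s: 7.3
position: [0.4827, -0.1256, 0.081]
tcp_rot: [[0.993, -0.12, -0.006], [-0.12, -0.993, 0.002], [-0.006, -0.001, -1.0]]
force: [-5.7, 0.4, 1.1]
opening: 0.009
grasp_force: 2.8
```

drive_tool:
  deltas: "0 2 0 0 0; 0 4 0 0 0; 0 6 -1 0 0; 0 8 -1 0 0"

```text
time_s: 7.7
position: [0.4903, -0.1264, 0.081]
tcp_rot: [[0.993, -0.12, -0.007], [-0.12, -0.993, 0.002], [-0.007, -0.002, -1.0]]
force: [-6.4, 0.5, 1.7]
opening: 0.006
grasp_force: 3.3
```

drive_tool:
  deltas: "0 2 0 0 0; 0 4 0 0 0; 0 5 -1 0 0"

```text
time_s: 8.0
position: [0.4965, -0.1275, 0.0809]
tcp_rot: [[0.993, -0.121, -0.004], [-0.121, -0.993, 0.002], [-0.005, -0.002, -1.0]]
force: [-6.0, 2.4, 1.1]
opening: 0.006
grasp_force: 2.7
```

drive_tool:
  deltas: "0 -15 2 0 0; 0 -20 2 45 0; 0 -18 30 72 0; 0 -14 75 75 0; 0 -10 125 75 0; 0 -6 175 75 0; 0 -2 225 75 0; 0 1 270 75 0; 0 2 310 65 0; 0 3 311 20 0; 0 3 311 0 0; 0 5 311 0 0"

```text
time_s: 9.2
position: [0.5024, 0.1827, 0.0789]
tcp_rot: [[0.993, -0.12, -0.003], [-0.12, -0.993, -0.0], [-0.003, 0.001, -1.0]]
force: [-1.7, 0.0, 0.4]
opening: 0.001
grasp_force: 0.0
```

drive_tool:
  deltas: "0 4 0 0 0; 0 7 -1 0 0; 0 9 -1 0 0; 0 11 -1 0 0; 0 13 -2 0 0"

```text
time_s: 9.7
position: [0.5136, 0.1798, 0.0808]
tcp_rot: [[0.992, -0.122, -0.006], [-0.122, -0.992, 0.0], [-0.006, 0.001, -1.0]]
force: [-5.5, 2.3, 1.7]
opening: 0.005
grasp_force: 3.1
```

drive_tool:
  deltas: "0 2 0 0 0; 0 4 0 0 0; 0 6 -1 0 0; 0 8 -1 0 0"

```text
time_s: 10.1
position: [0.5218, 0.1787, 0.0804]
tcp_rot: [[0.993, -0.122, -0.005], [-0.122, -0.993, -0.0], [-0.005, 0.001, -1.0]]
force: [-5.5, -0.0, 1.6]
opening: 0.009
grasp_force: 2.8
```

drive_tool:
  deltas: "0 2 0 0 0; 0 4 0 0 0; 0 6 -1 0 0; 0 8 -1 0 0"

```text
time_s: 10.5
position: [0.53, 0.1777, 0.0804]
tcp_rot: [[0.993, -0.122, -0.005], [-0.122, -0.993, -0.0], [-0.005, 0.001, -1.0]]
force: [-5.5, -0.4, 0.4]
opening: 0.003
grasp_force: 2.6
```

drive_tool:
  deltas: "0 2 0 0 0; 0 4 0 0 0; 0 5 -1 0 0"

```text
time_s: 10.8
position: [0.5355, 0.1771, 0.0804]
tcp_rot: [[0.992, -0.122, -0.004], [-0.122, -0.992, 0.0], [-0.004, 0.0, -1.0]]
force: [-5.8, 2.6, -0.7]
opening: 0.004
grasp_force: 2.7
```

drive_tool:
  deltas: "0 -16 2 0 0; 0 -20 2 45 0; 0 -25 -25 70 0; 0 -32 -70 75 0; 0 -38 -120 75 0; 0 -44 -170 75 0; 0 -48 -220 75 0; 0 -52 -268 75 0; 0 -53 -304 65 0; 0 -53 -304 20 0; 0 -53 -304 0 0; 0 -50 -304 0 0"

```text
time_s: 12.0
position: [0.4865, -0.1278, 0.0787]
tcp_rot: [[0.992, -0.124, -0.003], [-0.124, -0.992, 0.001], [-0.003, -0.001, -1.0]]
force: [-0.1, 0.1, 0.2]
opening: 0.008
grasp_force: 0.0
```

drive_tool:
  deltas: "0 4 0 0 0; 0 7 -1 0 0; 0 9 -1 0 0; 0 11 -1 0 0; 0 13 -2 0 0"

```text
time_s: 12.5
position: [0.4981, -0.1277, 0.0808]
tcp_rot: [[0.993, -0.121, -0.005], [-0.121, -0.993, 0.002], [-0.006, -0.001, -1.0]]
force: [-7.0, 0.8, 1.9]
opening: 0.004
grasp_force: 3.7
```

drive_tool:
  deltas: "0 2 0 0 0; 0 4 0 0 0; 0 6 -1 0 0; 0 8 -1 0 0; 0 10 -1 0 0"

```text
time_s: 13.0
position: [0.5068, -0.1286, 0.0802]
tcp_rot: [[0.993, -0.121, -0.008], [-0.121, -0.993, 0.003], [-0.008, -0.002, -1.0]]
force: [-7.0, -0.1, 1.6]
opening: 0.001
grasp_force: 3.3
```

drive_tool:
  deltas: "0 2 0 0 0; 0 4 0 0 0; 0 6 -1 0 0; 0 8 -1 0 0"

```text
time_s: 13.4
position: [0.5148, -0.1295, 0.0802]
tcp_rot: [[0.993, -0.121, -0.008], [-0.121, -0.993, 0.003], [-0.008, -0.002, -1.0]]
force: [-7.0, 0.5, 1.9]
opening: 0.002
grasp_force: 3.4
```

drive_tool:
  deltas: "0 2 0 0 0; 0 4 -1 0 0; 0 5 -1 0 0"

```text
time_s: 13.7
position: [0.5194, -0.1303, 0.0801]
tcp_rot: [[0.993, -0.121, -0.009], [-0.121, -0.993, 0.003], [-0.009, -0.002, -1.0]]
force: [-8.5, 0.1, 4.4]
opening: 0.006
grasp_force: 4.4
```

drive_tool:
  deltas: "0 -16 2 0 0; 0 -20 2 45 0; 0 -18 30 72 0; 0 -14 75 75 0; 0 -10 125 75 0; 0 -6 175 75 0; 0 -4 225 75 0; 0 -1 270 75 0; 0 0 310 65 0; 0 0 311 20 0; 0 0 311 0 0; 0 3 311 0 0"

```text
time_s: 14.9
position: [0.5242, 0.1795, 0.0781]
tcp_rot: [[0.993, -0.121, -0.006], [-0.121, -0.993, -0.0], [-0.006, 0.001, -1.0]]
force: [-0.8, 0.2, 0.4]
opening: 0.004
grasp_force: 0.0
```

drive_tool:
  deltas: "0 4 0 0 0; 0 7 -1 0 0; 0 9 -1 0 0; 0 11 -1 0 0; 0 13 -2 0 0"

```text
time_s: 15.4
position: [0.5371, 0.1768, 0.0808]
tcp_rot: [[0.992, -0.122, -0.005], [-0.122, -0.992, 0.0], [-0.005, 0.0, -1.0]]
force: [-5.6, 1.6, 1.5]
opening: 0.004
grasp_force: 2.9
```

drive_tool:
  deltas: "0 2 0 0 0; 0 4 0 0 0; 0 6 -1 0 0; 0 8 -1 0 0; 0 10 -1 0 0"

```text
time_s: 15.9
position: [0.5455, 0.1758, 0.0801]
tcp_rot: [[0.993, -0.122, -0.009], [-0.122, -0.993, -0.0], [-0.008, 0.001, -1.0]]
force: [-6.9, 0.8, 2.7]
opening: 0.009
grasp_force: 3.7
```

drive_tool:
  deltas: "0 2 0 0 0; 0 4 0 0 0; 0 6 -1 0 0; 0 8 -1 0 0"

```text
time_s: 16.3
position: [0.5541, 0.175, 0.0801]
tcp_rot: [[0.992, -0.122, -0.007], [-0.122, -0.993, 0.0], [-0.007, 0.001, -1.0]]
force: [-6.1, 1.5, 0.8]
opening: 0.005
grasp_force: 3.2
```

drive_tool:
  deltas: "0 2 0 0 0; 0 3 -0.5 0 0"

```text
time_s: 16.5
position: [0.5572, 0.1748, 0.0801]
tcp_rot: [[0.992, -0.122, -0.007], [-0.122, -0.993, 0.001], [-0.007, 0.0, -1.0]]
force: [-5.1, 3.2, 0.5]
opening: 0.004
grasp_force: 2.7
```

drive_tool:
  deltas: "0 -16 2 0 0; 0 -20 2 45 0; 0 -25 -25 70 0; 0 -32 -70 75 0; 0 -38 -120 75 0; 0 -44 -170 75 0; 0 -48 -220 75 0; 0 -52 -268 75 0; 0 -53 -306 65 0; 0 -53 -306 20 0; 0 -53 -306 0 0; 0 -50 -306 0 0"

```text
time_s: 17.7
position: [0.5086, -0.1317, 0.0783]
tcp_rot: [[0.992, -0.124, -0.005], [-0.124, -0.992, 0.002], [-0.005, -0.002, -1.0]]
force: [-0.7, 0.2, 0.5]
opening: 0.005
grasp_force: 0.0
```

drive_tool:
  deltas: "0 4 0 0 0; 0 7 -1 0 0; 0 9 -1 0 0; 0 11 -1 0 0; 0 13 -2 0 0"

```text
time_s: 18.2
position: [0.5206, -0.1321, 0.0807]
tcp_rot: [[0.993, -0.121, -0.006], [-0.121, -0.993, 0.003], [-0.007, -0.002, -1.0]]
force: [-8.6, 0.6, 3.1]
opening: 0.005
grasp_force: 4.2
```

drive_tool:
  deltas: "0 2 0 0 0; 0 4 0 0 0; 0 6 -1 0 0"

```text
time_s: 18.5
position: [0.5257, -0.1326, 0.0804]
tcp_rot: [[0.993, -0.121, -0.008], [-0.121, -0.993, 0.003], [-0.008, -0.002, -1.0]]
force: [-6.2, 2.4, 2.3]
opening: 0.006
grasp_force: 3.4
```

drive_tool:
  deltas: "0 1.5 0 0 0; 0 3 0 0 0; 0 4 -0.5 0 0"

```text
time_s: 18.8
position: [0.5265, -0.1325, 0.0798]
tcp_rot: [[0.993, -0.12, -0.015], [-0.12, -0.993, 0.005], [-0.016, -0.003, -1.0]]
force: [-14.0, 1.4, 5.9]
opening: 0.007
grasp_force: 6.7
```

drive_tool:
  deltas: "0 1.5 0 0 0; 0 3 0 0 0; 0 3 0 0 0"

```text
time_s: 19.1
position: [0.5265, -0.132, 0.0793]
tcp_rot: [[0.993, -0.119, -0.021], [-0.119, -0.993, 0.006], [-0.022, -0.004, -1.0]]
force: [-16.6, -1.0, 6.6]
opening: 0.008
grasp_force: 8.5
```

drive_tool:
  deltas: "0 -20 2 0 0; 0 -25 2 45 0; 0 -20 30 72 0; 0 -14 75 75 0; 0 -10 125 75 0; 0 -6 175 75 0; 0 -1 225 75 0; 0 3 270 75 0; 0 6 310 65 0; 0 7 311 20 0; 0 7 311 0 0; 0 10 311 0 0"

```text
time_s: 20.3
position: [0.5441, 0.1766, 0.0781]
tcp_rot: [[0.993, -0.121, -0.006], [-0.121, -0.993, -0.0], [-0.006, 0.001, -1.0]]
force: [-0.5, -0.8, 0.5]
opening: 0.004
grasp_force: 0.0
```

drive_tool:
  deltas: "0 4 0 0 0; 0 7 -1 0 0; 0 9 -1 0 0; 0 11 -1 0 0; 0 13 -2 0 0"

```text
time_s: 20.8
position: [0.5579, 0.1739, 0.0809]
tcp_rot: [[0.992, -0.122, -0.004], [-0.122, -0.992, 0.0], [-0.004, 0.0, -1.0]]
force: [-5.5, 1.4, 1.0]
opening: 0.006
grasp_force: 2.7
```

drive_tool:
  deltas: "0 2 0 0 0; 0 4 0 0 0; 0 6 -1 0 0"

```text
time_s: 21.1
position: [0.5616, 0.1732, 0.08]
tcp_rot: [[0.993, -0.122, -0.008], [-0.122, -0.993, 0.0], [-0.008, 0.001, -1.0]]
force: [-5.9, 3.0, 1.8]
opening: 0.007
grasp_force: 3.1
```

drive_tool:
  deltas: "0 2 0 0 0; 0 3 0 0 0; 0 4 -0.5 0 0"

```text
time_s: 21.4
position: [0.565, 0.173, 0.0798]
tcp_rot: [[0.992, -0.122, -0.01], [-0.122, -0.992, 0.001], [-0.01, 0.0, -1.0]]
force: [-7.7, 3.6, 1.8]
opening: 0.002
grasp_force: 4.1
```

drive_tool:
  deltas: "0 2 0 0 0; 0 4 -0.5 0 0; 0 4 -0.5 0 0"

```text
time_s: 21.7
position: [0.5648, 0.1725, 0.0791]
tcp_rot: [[0.992, -0.122, -0.019], [-0.122, -0.992, 0.0], [-0.018, 0.002, -1.0]]
force: [-12.8, 2.2, 4.6]
opening: 0.008
grasp_force: 6.6
```

drive_tool:
  deltas: "0 1.5 0 0 0; 0 3 -0.5 0 0; 0 3 -0.5 0 0"

```text
time_s: 22.0
position: [0.5647, 0.1723, 0.0787]
tcp_rot: [[0.992, -0.122, -0.025], [-0.122, -0.993, 0.0], [-0.025, 0.003, -1.0]]
force: [-18.0, 4.6, 5.7]
opening: 0.007
grasp_force: 8.9
```

drive_tool:
  deltas: "0 -20 2 0 0; 0 -25 2 45 0; 0 -30 -25 70 0; 0 -36 -70 75 0; 0 -42 -120 75 0; 0 -48 -170 75 0; 0 -53 -220 75 0; 0 -60 -268 75 0; 0 -61 -303 65 0; 0 -61 -303 20 0; 0 -61 -303 0 0; 0 -60 -303 0 0"

```text
time_s: 23.2
position: [0.5146, -0.1317, 0.0782]
tcp_rot: [[0.992, -0.123, -0.005], [-0.123, -0.992, 0.002], [-0.005, -0.002, -1.0]]
force: [0.3, 0.7, 0.3]
opening: 0.006
grasp_force: 0.0
```

drive_tool:
  deltas: "0 4 0 0 0; 0 8 -1 0 0; 0 11 -1 0 0; 0 14 -1 0 0; 0 16 -2 0 0"

```text
time_s: 23.7
position: [0.5271, -0.1313, 0.0806]
tcp_rot: [[0.993, -0.12, -0.012], [-0.12, -0.993, 0.004], [-0.013, -0.003, -1.0]]
force: [-11.7, 1.4, 4.0]
opening: 0.004
grasp_force: 6.2
```

drive_tool:
  deltas: "0 1.5 0 0 0; 0 3 0 0 0; 0 4 0 0 0"

```text
time_s: 24.0
position: [0.5271, -0.1306, 0.0799]
tcp_rot: [[0.993, -0.119, -0.02], [-0.119, -0.993, 0.006], [-0.021, -0.003, -1.0]]
force: [-19.0, -1.3, 4.8]
opening: 0.002
grasp_force: 8.7
```

Both ends now meet firm stops. I'll move to the catch and check with a picture on the way.

drive_tool:
  deltas: "0 -22 2 0 0; 0 -27 2 45 0; 0 -40 -30 70 0; 0 -60 -70 70 0; 0 -66 -84 70 0; 0 -66 -86 40 0; 0 -66 -86 18 0; 0 -66 -86 18 0"

```text
time_s: 24.8
position: [0.4693, -0.2185, 0.0968]
tcp_rot: [[0.992, -0.122, -0.004], [-0.122, -0.992, 0.003], [-0.004, -0.003, -1.0]]
force: [-1.4, 0.6, 0.3]
opening: 0.005
grasp_force: 0.0
```

```bash
python3 - <<'E'
from h import *
t=imaging.capture("top");s=imaging.capture("side")
for c,st,m in blobs(red(hsv(t)),15):
    if 190<c[1]<330: print("red",c,st,cast("top",c,.108).round(4))
cv2.imwrite("pics/c3.png",np.hstack([cv2.resize(t[190:340,170:430,::-1],(520,300),interpolation=2),cv2.resize(s[220:340,170:280,::-1],(275,300),interpolation=2)]))
E
```

```text
red [216.0, 235.3] [206, 233, 20, 7, 90] [[0.5809 0.1738]]
red [382.9, 253.1] [374, 250, 19, 7, 87] [[ 0.5435 -0.1321]]
```

View pics/c3.png

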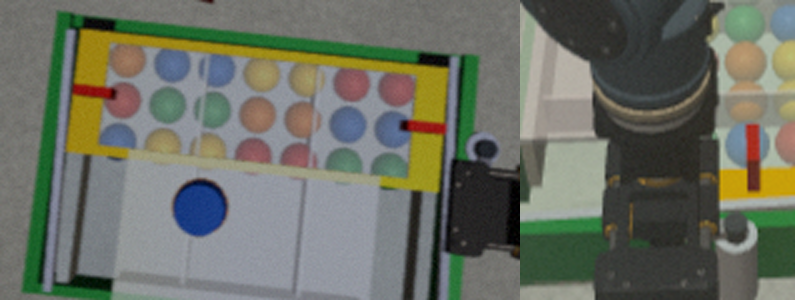

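The picture shows both ears at their home points: left at (216,235) and right at (383,253) in full-image pixels. The lid is square against the black stops and the toys are undisturbed. Next is the catch.

drive_tool:
  deltas: "0 0.5 5 0 0; 0 1 10 0 0; 0 2 16 0 0; 0 3.7 22 0 0; 0 5.4 27.5 0 0; 0 8 33 0 0; 0 14 38.5 0 0; 0 18 43 0 0; 0 24 47.5 0 0; 0 24 47.5 0 0"

```text
time_s: 25.9
position: [0.4957, -0.1716, 0.0985]
tcp_rot: [[0.993, -0.121, 0.001], [-0.121, -0.993, -0.0], [0.001, -0.0, -1.0]]
force: [1.1, -0.4, -0.8]
opening: 0.001
grasp_force: 0.0
```

```bash
python3 - <<'E'
from h import *
t=imaging.capture("top");s=imaging.capture("side")
cv2.imwrite("pics/c4.png",np.hstack([cv2.resize(t[220:320,340:440,::-1],(400,400),interpolation=2),cv2.resize(s[230:330,190:290,::-1],(400,400),interpolation=2)]))
E
```

```text
(no output)
```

View pics/c4.png

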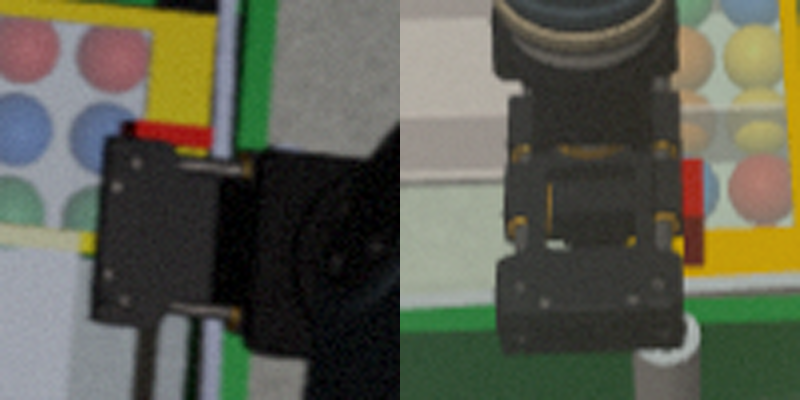

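The gripper hides the post in both views. I'll carry on to the second stage, pushing from behind the post.

drive_tool:
  deltas: "0 -1 -7 0 0; 0 -20 -5 0 0; 0 -38 -2 0 0; 0 -38 -2 0 0; 0 -36 15 0 0; 0 -33 33 0 0; 0 -33 33 0 0; 0 -25 33 0 0; 0 -18 32 0 0; 0 -10 31 0 0; 0 -5 31 0 0; 0 0 31 0 0"

```text
time_s: 27.2
position: [0.4856, -0.1336, 0.0974]
tcp_rot: [[0.992, -0.124, -0.021], [-0.124, -0.992, 0.016], [-0.023, -0.013, -1.0]]
force: [-12.3, 19.2, 16.2]
opening: 0.009
grasp_force: 11.8
```

drive_tool:
  deltas: "0 4 0 0 0; 0 8 -1 0 0; 0 12 -1 0 0; 0 15 -2 0 0; 0 15 -2 0 0"

```text
time_s: 27.7
position: [0.4981, -0.1287, 0.0976]
tcp_rot: [[0.992, -0.127, -0.026], [-0.126, -0.992, 0.028], [-0.029, -0.024, -0.999]]
force: [-10.7, 35.0, 22.6]
opening: 0.005
grasp_force: 18.4
```

Large sideways force: the post is caught on the tool's right flank. I'll back off straight away and look.

drive_tool:
  deltas: "0 -3 10 0 0; 0 -12 16 0 0; 0 -25 16 0 0; 0 -40 16 0 0; 0 -50 16 0 0; 0 -70 18 40 0; 0 -100 25 70 0; 0 -130 40 90 0"

```text
time_s: 28.5
position: [0.3808, -0.1054, 0.1901]
tcp_rot: [[0.992, -0.124, 0.004], [-0.124, -0.992, -0.003], [0.004, 0.002, -1.0]]
force: [-0.4, -0.6, 0.2]
opening: 0.002
grasp_force: 0.0
```

```bash
python3 - <<'E'
from h import *
t=imaging.capture("top");s=imaging.capture("side")
cv2.imwrite("pics/c5.png",np.hstack([cv2.resize(t[220:320,340:440,::-1],(400,400),interpolation=2),cv2.resize(s[230:330,190:290,::-1],(400,400),interpolation=2)]))
for c,st,m in blobs(red(hsv(t)),15):
    if 190<c[1]<330: print("red",c,st,cast("top",c,.108).round(4))
E
```

```text
red [216.1, 235.2] [206, 233, 20, 6, 87] [[0.5811 0.1736]]
red [382.9, 253.1] [374, 250, 19, 7, 89] [[ 0.5435 -0.1321]]
```

View pics/c5.png

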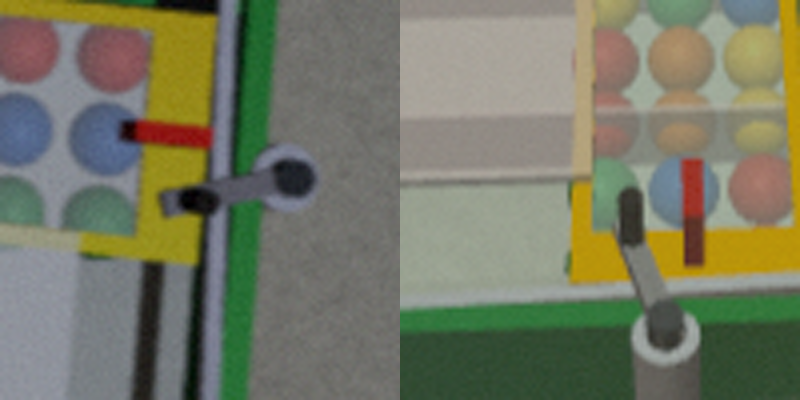

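The catch is now about 74° round, with the post at (390,270) in full-image pixels, and the lid is still home. I'll push from squarely behind the post.

drive_tool:
  deltas: "0 40 -20 0 0; 0 80 -35 0 0; 0 104 -40 -10 0; 0 104 -40 -50 0; 0 104 -40 -85 0; 0 104 -40 -90 0; 0 104 -40 -90 0; 0 110 -41 -90 0; 0 114 -41 -90 0; 0 117 -41 -90 0"

```text
time_s: 29.6
position: [0.4977, -0.1447, 0.1001]
tcp_rot: [[0.993, -0.122, 0.002], [-0.122, -0.993, -0.001], [0.003, 0.001, -1.0]]
force: [-0.9, 0.2, 1.2]
opening: 0.001
grasp_force: 0.6
```

drive_tool:
  deltas: "0 3 0 0 0; 0 6 -1 0 0; 0 9 -1 0 0; 0 11 -1 0 0; 0 13 -2 0 0; 0 13 -2 0 0"

```text
time_s: 30.2
position: [0.51, -0.1464, 0.0985]
tcp_rot: [[0.993, -0.122, 0.001], [-0.122, -0.993, -0.0], [0.001, 0.0, -1.0]]
force: [0.1, 0.0, -0.8]
opening: 0.006
grasp_force: 0.2
```

drive_tool:
  deltas: "0 2 0 0 0; 0 4 -0.5 0 0; 0 6 -0.5 0 0; 0 6 -0.5 0 0"

```text
time_s: 30.6
position: [0.5108, -0.1462, 0.0983]
tcp_rot: [[0.993, -0.12, -0.01], [-0.12, -0.993, 0.002], [-0.011, -0.0, -1.0]]
force: [-12.0, -2.7, 6.5]
opening: 0.004
grasp_force: 5.2
```

Hard stop reached. I'll retreat and check.

drive_tool:
  deltas: "0 -15 1 0 0; 0 -30 3 0 0; 0 -50 5 10 0; 0 -80 8 50 0; 0 -110 15 80 0; 0 -135 40 90 0; 0 -135 40 90 0"

```text
time_s: 31.3
position: [0.3774, -0.1042, 0.1898]
tcp_rot: [[0.993, -0.122, -0.001], [-0.122, -0.993, 0.001], [-0.001, -0.001, -1.0]]
force: [-0.9, 0.2, 0.1]
opening: 0.006
grasp_force: 0.0
```

```bash
python3 - <<'E'
from h import *
t=imaging.capture("top");s=imaging.capture("side")
cv2.imwrite("pics/c6.png",np.hstack([cv2.resize(t[190:340,130:430,::-1],(500,250),interpolation=2),cv2.resize(t[230:290,370:430,::-1],(250,250),interpolation=2)]))
for c,st,m in blobs(red(hsv(t)),15):
    if 190<c[1]<330: print("red",c,st,cast("top",c,.108).round(4))
E
```

```text
red [215.8, 235.2] [206, 232, 20, 8, 89] [[0.5811 0.1742]]
red [382.9, 253.1] [374, 250, 19, 7, 89] [[ 0.5435 -0.1321]]
```

View pics/c6.png

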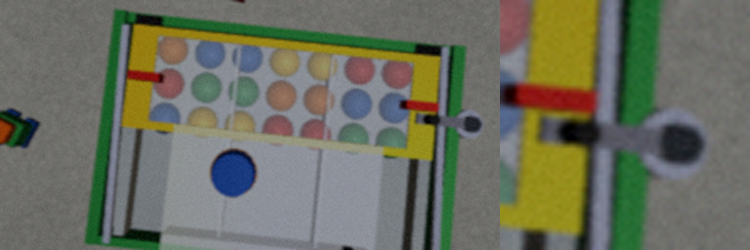

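The catch lies fully across behind the right ear, parallel to the line through the ears. The lid is home at both ends, and the toys are standing where they were.

```bash
python3 -c "
from rig import bot
print(bot.hand_in())"
```

```text
the job is handed in; nothing more can be done
None
```

The lid is home against both far stops, the catch is fully across behind the right ear, and the job was handed in at about 31 s with the toys I could see in place; pushes on the lid read at most about 21 N, but a mispositioned finger briefly pressed the catch post with a reading of about 43 N, which may count against it.

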